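Put the spanners back in their graded rack in order of length

ROBOT

A 6-joint arm with a two-finger parallel gripper is mounted at the origin on a cart in front of the work surface, level with it; the furniture and walls round the work are solid. World frame = base frame: x ahead of the robot, y to its left, z up, the work surface at z = 0. Lengths are in m, angles in rad, forces in N, time in s.
With the tool pointing down it reaches from about 0.35 to 0.975 m from the base axis. Payload 4.9 kg.
Tool frame: the origin (TCP) lies midway between the tips of the shut fingers; the grasp point (between the pads) lies arm.hold_point_z behind it (arm.hold_point_z is the distance from the TCP to the grasp point, in m); z points along the fingers, y is the direction in which the jaws open and shut (so a half turn about z gives the same grasp; the last joint's range is limited). The gripper opens to 85 mm and grips with 20 to 120 N. Pads are 22 mm wide; open, the fingers measure 114 mm over their backs; the gripper's body (76 mm by 85 mm) begins 54 mm behind the grasp point. The pads swing forward as they close: fully open they stand 13 mm farther back than shut.
Start: joints at [1.178, 0.053, 1.613, -0, 1.476, -0.119], TCP at [0.169, 0.602, 0.231] pointing down, gripper open.
Joint ranges: [-3.01, 3.01], [-1.01, 2.22], [0.06, 2.58], [-1.02, 4.17], [0.09, 2.62], [-3.14, 3.14]. Speed limits (rad/s): [2.57, 2.57, 3.14, 3.14, 3.14, 3.14].

INTERFACE

Orientations are given as a unit quaternion [x, y, z, w].
In Python, from bench import arm gives the robot as it stands. The module is installed in compiled form; this text tells all that it offers.
- The arm moves only by the tool send_rows, never from a script. Its argument "steps" is a list of rows, each a list of 3 entries, a list of its own where there are three numbers: the opening, from 0 (shut) to 1 (fully open), then the shift along the world's x, y, z in units of 50 mm (1.0 is 50 mm), then the turn, a rotation vector about the world's x, y, z in units of 8 degrees (1.0 is 8 degrees). A call has 1 to 20 rows; each row is the pose to reach, as a shift and turn from the pose commanded when the call began; what a row does not reach only later rows make up. A row lasts 1/10 s, in which the tool goes at most 50 mm and 8.59 degrees, less where a joint would pass 70% of its speed; a pose out of reach is approached as far as the arm can. A call with a gripper value outside its range is refused whole. The fingers move at their own pace and stop on an object; the grip force is fixed at half the most. Time passes only in rows, so rows that repeat a pose let the fingers close. It gives the time, the measured TCP pose, the force and the opening at its end, in the units of the state.
- arm.get_state(): the state, without advancing time (a new reading comes with each control period).
- arm.capture(name): name is "scene" or "top" or "wrist"; returns a dict with "color" (480x640x3 uint8, red, green, blue), "mtx" (3x3 intrinsics, pixels), "distortion" ([k1, k2, p1, p2, k3] as OpenCV has them; the pictures are not rectified), "R" (3x3) and "t" (3): a world point X has camera coordinates R X + t; the wrist camera has in their place "hand_eye" (4x4, takes a point from camera to tool coordinates, whose origin is the TCP and whose axes are the flange's). Camera axes: x right, y down, z forward; pixel columns grow to the right and rows downward; lengths in m; the calibration is good to about 2 mm. A picture is of the moment at which its call begins: read the wrist's pose just before it. There is no depth.
- arm.sign_off(): hands the job in, once; it reports no verdict.
The state is a dict: "clock": time; "qpos": joint angles; "dq": joint speeds; "tau": joint torques, N m; "eef_pos": TCP position; "ee_rot": TCP orientation; "force": force on the tool from outside, world axes, zero at the start; "ft_torque": the same for the moment, N m; "grip_width": finger opening in m.
Only numpy, scipy, OpenCV 4.12 (cv2) and the standard library are available. Lean on these libraries where they do the work, as an engineer would, in place of code of your own. Each camera call takes 0.05 s, during which the arm holds its last target. There are 200 camera calls.

TASK

Tidy the four loose combination spanners back into the spanner rack in order of length: the shortest at the narrow end, where the two rails stand closest together, and each longer one in the next place, up to the longest at the wide end. Each spanner lies flat across both rails with its shank down in the pair of notches and its heads outside the rails, centred lengthwise; jaw and ring may point either way.

Things in the scene. Friction and masses are not known exactly. Their poses are not given: they have to be found in the camera images.
- shank_a (a point): Shortest of four loose steel combination spanners lying flat, 120 mm long, open jaw at one end, ring at the other. Point: middle of the straight shank, half-way up (2.3 mm over its underside), 2 mm from mid-length towards the ring. Shank 8.5 mm wide and 4.6 mm thick, clear of the heads about 41 mm either way from the point. y: along the spanner to the ring; z: up.
- shank_b (a point): Second shortest of four loose steel combination spanners lying flat, 153 mm long, open jaw at one end, ring at the other. Point: middle of the straight shank, half-way up (2.6 mm over its underside), 8.5 mm from mid-length towards the ring. Shank 11 to 12 mm wide and 5.2 mm thick, clear of the heads 49 mm either way from the point. y: along the spanner to the ring; z: up.
- shank_c (a point): Second longest of four loose steel combination spanners lying flat, 192 mm long, open jaw at one end, ring at the other. Point: middle of the straight shank, half-way up (2.6 mm over its underside), 10 mm from mid-length towards the ring. Shank 11 to 13 mm wide and 5.2 mm thick, clear of the heads about 62 mm either way from the point. y: along the spanner to the ring; z: up.
- shank_d (a point): Longest of four loose steel combination spanners lying flat, 222 mm long, open jaw at one end, ring at the other. Point: middle of the straight shank, half-way up (3.4 mm over its underside), 3.5 mm from mid-length towards the ring. Shank 15 mm wide and 6.8 mm thick, clear of the heads about 77 mm either way from the point. y: along the spanner to the ring; z: up.
- saddle_1: First place, at the narrow end of the spanner rack (fixed, places 46 mm apart): a pair of black saddles 38 mm wide on the two rails, outer faces 60 mm, inner 40 mm apart, each with a V notch 14 mm deep, 30 mm wide at the top, 10.5 mm at its flat floor. Origin: midway between them at floor height, 26 mm over the worktop. x: saddle to saddle, as the spanner lies; y: to the rack's wide end; z: up.
- saddle_2: Second place from the narrow end of the spanner rack (fixed, places 46 mm apart): a pair of black saddles 38 mm wide on the two rails, outer faces 83 mm, inner 63 mm apart, each with a V notch 14 mm deep, 30 mm wide at the top, 14.5 mm at its flat floor. Origin: midway between them at floor height, 26 mm over the worktop. x: saddle to saddle, as the spanner lies; y: to the rack's wide end; z: up.
- saddle_3: Third place from the narrow end of the spanner rack (fixed, places 46 mm apart): a pair of black saddles 38 mm wide on the two rails, outer faces 106 mm, inner 86 mm apart, each with a V notch 14 mm deep, 30 mm wide at the top, 15 mm at its flat floor. Origin: midway between them at floor height, 26 mm over the worktop. x: saddle to saddle, as the spanner lies; y: to the rack's wide end; z: up.
- saddle_4: Last place, at the wide end of the spanner rack (fixed, places 46 mm apart): a pair of black saddles 38 mm wide on the two rails, outer faces 129 mm, inner 109 mm apart, each with a V notch 14 mm deep, 30 mm wide at the top, 18 mm at its flat floor. Origin: midway between them at floor height, 26 mm over the worktop. x: saddle to saddle, as the spanner lies; y: to the rack's wide end; z: up.

How it is judged:
At the end, for the whole second after the job is handed in: Each spanner at rest in its own place, shortest at the narrow end to longest at the wide end: middle of the shank within 15 mm lengthwise and 8 mm across of the middle between the saddles, underside within 4 mm of the notch floor, within 8 degrees of the notches, flat within 4.5 degrees (x of shank_a in the frame of saddle_1 between -0.015 and 0.015 m and y of shank_a in the frame of saddle_1 between -0.008 and 0.008 m and z of shank_a in the frame of saddle_1 between -0.0017 and 0.0063 m and angle between the y axis of shank_a and the x axis of saddle_1, either way round below 0.14 rad and angle between each of shank_a, shank_b, shank_c, shank_d's own z axis and vertical below 0.08 rad and linear speed of each of spanner_a, spanner_b, spanner_c, spanner_d below 0.02 m/s and x of shank_b in the frame of saddle_2 between -0.015 and 0.015 m and y of shank_b in the frame of saddle_2 between -0.008 and 0.008 m and z of shank_b in the frame of saddle_2 between -0.0014 and 0.0066 m and angle between the y axis of shank_b and the x axis of saddle_2, either way round below 0.14 rad and x of shank_c in the frame of saddle_3 between -0.015 and 0.015 m and y of shank_c in the frame of saddle_3 between -0.008 and 0.008 m and z of shank_c in the frame of saddle_3 between -0.0014 and 0.0066 m and angle between the y axis of shank_c and the x axis of saddle_3, either way round below 0.14 rad and x of shank_d in the frame of saddle_4 between -0.015 and 0.015 m and y of shank_d in the frame of saddle_4 between -0.008 and 0.008 m and z of shank_d in the frame of saddle_4 between -0.0006 and 0.0074 m and angle between the y axis of shank_d and the x axis of saddle_4, either way round below 0.14 rad); the robot touches nothing.
It also fails if it takes over 88 s, if anything falls off the work surface, if the arm or the gripper's body presses on something with over 40 N, if the wrist force passes 120 N, or if a joint passes its speed limit or range.

## Working session

There is one attempt and no reset: what is moved stays moved. The work goes in short steps, Python scripts to look and compute and a tool call to move; the robot and the scene stay as the last step left them, time stands still between calls to the robot, and variables do not carry over. Pictures are saved under pics/ and viewed, about 12 in all and at most 16, crops included, and the job is handed in when it is done.

Besides the shell and the picture viewer there is one more tool, called after ">>>" by a JSON object that holds its "name" and its "arguments", one argument or row to a line. send_rows: Moves the arm, as the interface text tells. Its arguments: {"type":"object","properties":{"steps":{"type":"array"}},"required":["steps"]}

```bash
mkdir -p pics
python3 - <<'E'
from bench import arm
import cv2,numpy as np,pickle
d={}
for n in("top","scene"):
    c=arm.capture(n);d[n]=c
    cv2.imwrite(f"pics/{n}1.png",c["color"][:,:,::-1])
    print(n,c["mtx"],c["distortion"],c["R"],c["t"])
pickle.dump(d,open("cap.pkl","wb"))
print(arm.get_state(),arm.hold_point_z)
E
```

```text
top [[447.8967354    0.         315.52773128]
 [  0.         447.8967354  240.25344283]
 [  0.           0.           1.        ]] [-0.02981983  0.          0.          0.          0.        ] [[-0.02493015 -0.99955746  0.01622869]
 [-0.98929049  0.0223322  -0.14424145]
 [ 0.14381519 -0.01965085 -0.98940944]] [-2.60043313e-04  5.16406760e-01  9.34308325e-01]
scene [[596.19802797   0.         321.9011746 ]
 [  0.         596.19802797 237.8328374 ]
 [  0.           0.           1.        ]] [-0.12339587  0.          0.          0.          0.        ] [[ 0.50259001 -0.86449195 -0.00754646]
 [-0.59879756 -0.34180046 -0.72430238]
 [ 0.62357419  0.36854594 -0.68944116]] [-0.26421486  0.34810783  1.09361973]
{'clock': 0.1, 'qpos': array([ 1.17797828e+00,  5.33199390e-02,  1.61416440e+00,  4.74984706e-06,
        1.47597988e+00, -1.19017116e-01]), 'dq': array([ 0.00104174, -0.00149944, -0.00249446, -0.00049827,  0.00202914,
       -0.00053848]), 'tau': array([ 3.92934071e-04, -3.94905996e+01, -3.71363461e+01, -1.61033208e-04,
        3.99291515e-03,  6.82165876e-06]), 'eef_pos': array([0.16878771, 0.60119424, 0.2301633 ]), 'ee_rot': array([ 1.36473406e-01,  9.90643293e-01, -9.04708321e-04, -2.39165031e-04]), 'force': array([0.5783098 , 0.88412956, 0.09797295]), 'ft_torque': array([-0.05982044,  0.02469892, -0.03632748]), 'grip_width': 0.08562741025499838} 0.0187
```

View pics/top1.png

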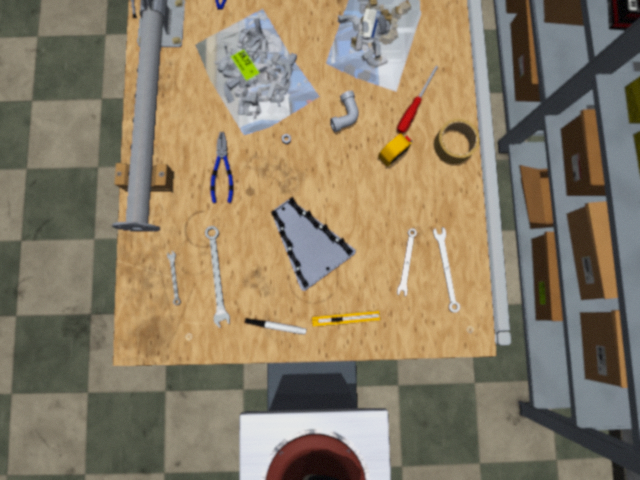

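View pics/scene1.png

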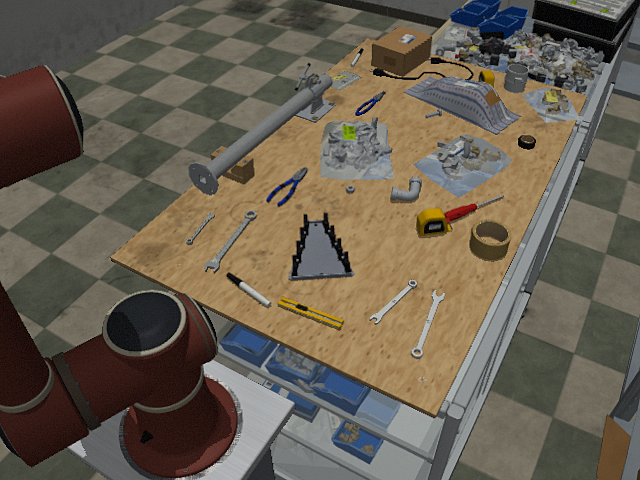

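Top view: rack at about (272–355, 198–290) with the narrow end at (284,203). Spanner a lies at (174,278), c or d at (217,275), b at (408,262), c or d at (447,270). I'll enlarge these.

Run:
```python
import cv2,pickle,numpy as np
im=pickle.load(open("cap.pkl","rb"))["top"]["color"][:,:,::-1]
def crop(x0,y0,w,h,s):
    return cv2.resize(im[y0:y0+h,x0:x0+w],None,fx=s,fy=s,interpolation=cv2.INTER_CUBIC)
A=crop(160,220,75,112,5);B=crop(390,220,80,112,5)
cv2.imwrite("pics/sp.png",np.hstack([A,B]))
cv2.imwrite("pics/rack.png",crop(262,190,100,106,5.5))
```

```text
(no output)
```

View pics/sp.png

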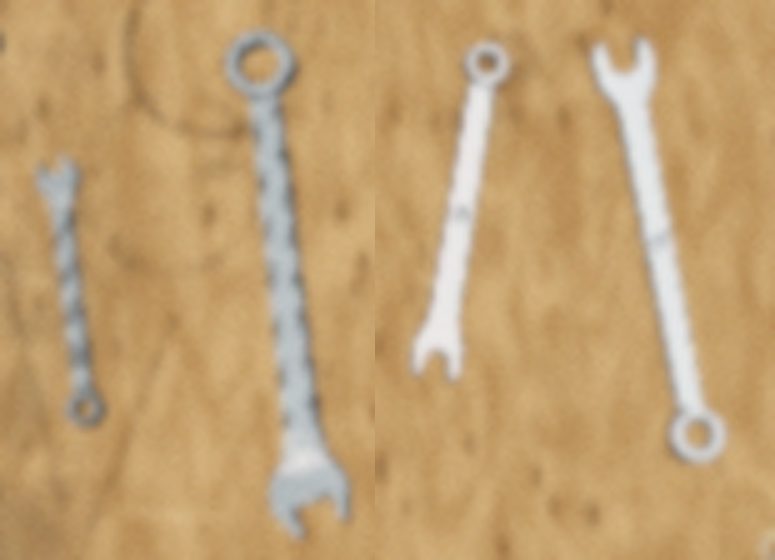

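View pics/rack.png

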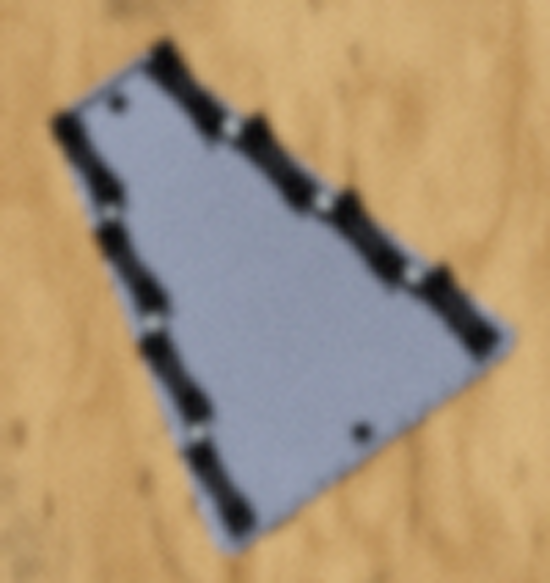

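Spanner crops: ring and jaw ends are clear. a's ring is at crop (85,408), d's at (260,63), b's at (487,63) and c's at (697,435). The rack crop shows eight black saddles, staggered. I'll fit the rack model to the dark pixels and locate the spanners from ring end plus axis.

```bash
cat > h.py <<'E'
import cv2,numpy as np,pickle
def world(c,px,z):
    u=cv2.undistortPoints(np.array([[px]],float),c["mtx"],c["distortion"])[0,0]
    d=c["R"].T@np.array([*u,1]); C=-c["R"].T@c["t"]
    return C+d*(z-C[2])/d[2]
def proj(c,P):
    return cv2.projectPoints(np.array(P,float),cv2.Rodrigues(c["R"])[0],np.array(c["t"]),c["mtx"],np.array(c["distortion"]))[0][:,0]
SX=[25,36.5,48,59.5]
def saddles(p):
    x,y,a=p; ca,sa=np.cos(a),np.sin(a) # a: direction of rack y axis (to wide end)
    out=[]
    for k in range(4):
        for s in(-1,1):
            P=[]
            for dx in(-5,5):
                for dy in(-19,19):
                    for z in(.012,.04):
                        X=(s*SX[k]+dx)/1e3;Y=(46*k+dy)/1e3
                        P.append([x+ca*Y+sa*X,y+sa*Y-ca*X,z])
            out.append(P)
    return out
E
cat > m.py <<'E'
from h import *
from scipy.optimize import minimize
c=pickle.load(open("cap.pkl","rb"))["top"]
def full(X,Y,x0,y0,s): return ((X+.5)/s-.5+x0,(Y+.5)/s-.5+y0)
S={ # ring end px, ring centre, shank pt, dist end->point
'a':((87,427),(85,408),(63,215),58,.0025,0,160,120),
'd':((256,29),(260,63),(300,425),107.5,.0035,0,160,222),
'b':((489,40),(487,63),(446,300),68,.003,375,390,153),
'c':((701,463),(697,435),(632,110),86,.003,375,390,192)}
J={'a':(50,158),'d':(297,537),'b':(435,378),'c':(620,40)}
for k,(e,rc,sh,dist,z,xo,x0,L) in S.items():
    w=[world(c,full(p[0]-xo,p[1],x0,220,5),z) for p in (e,rc,sh,J[k])]
    u=w[2]-w[1];u/=np.linalg.norm(u)
    P=w[1]+u*((w[0]-w[1])@u+dist/1e3)
    r=-u
    print(k,'pt',P.round(4),'dir to ring deg',np.degrees(np.arctan2(r[1],r[0])).round(1),'len',((w[3]-w[0])@u*1e3).round(1),L)
im=c["color"][190:296,262:362].astype(np.uint8)
g=cv2.resize(cv2.cvtColor(im,cv2.COLOR_RGB2GRAY),None,fx=4,fy=4,interpolation=cv2.INTER_CUBIC)
obs=(g<75).astype(float)
def mask(p):
    m=np.zeros(g.shape,np.uint8)
    for P in saddles(p):
        q=(proj(c,P)-[262,190]+.5)*4-.5
        cv2.fillConvexPoly(m,cv2.convexHull((q*16).round().astype(np.int32)),255,shift=4)
    return cv2.GaussianBlur(m,(0,0),3)/255.
ob=cv2.GaussianBlur(obs,(0,0),3)
f=lambda p:((mask(p)-ob)**2).sum()
n=(world(c,(262+163/5.5,190+45/5.5),.04)+world(c,(262+65/5.5,190+120/5.5),.04))/2
w=(world(c,(262+485/5.5,190+350/5.5),.04)+world(c,(262+238/5.5,190+528/5.5),.04))/2
v=(w-n)[:2];a=np.arctan2(v[1],v[0]);p0=np.array([n[0]+.019*np.cos(a),n[1]+.019*np.sin(a),a])
print(p0,np.linalg.norm(v),'expect .176')
r=minimize(f,p0,method='Nelder-Mead',options=dict(initial_simplex=p0+np.array([[0,0,0],[.006,0,0],[0,.006,0],[0,0,.06]])))
p=r.x;print(p,np.degrees(p[2]),f(p0),r.fun)
for k in range(4): print('saddle',k+1,p[0]+.046*k*np.cos(p[2]),p[1]+.046*k*np.sin(p[2]))
M=cv2.resize(im[:,:,::-1],None,fx=5.5,fy=5.5,interpolation=cv2.INTER_CUBIC)
for P in saddles(p):
    q=(proj(c,P)-[262,190]+.5)*5.5-.5
    cv2.polylines(M,[cv2.convexHull(q.round().astype(np.int32))],True,(0,255,0),1)
cv2.imwrite("pics/fit.png",M)
E
python3 m.py
```

```text
a pt [0.4419 0.3024 0.0025] dir to ring deg -172.4 len 121.0 120
d pt [0.4535 0.2093 0.0035] dir to ring deg 6.6 len 226.4 222
b pt [ 0.4788 -0.2193  0.003 ] dir to ring deg -12.9 len 154.9 153
c pt [ 0.4386 -0.3068  0.003 ] dir to ring deg -172.3 len 192.2 192
[ 0.57955344  0.04682653 -2.56037851] 0.1722887381846945 expect .176
[ 0.5816553   0.05016775 -2.53129032] -145.03225178659545 2533.9661964490597 932.2065231783038
saddle 1 0.5816552958940383 0.05016774864176844
saddle 2 0.5439594559867036 0.0238044473750342
saddle 3 0.5062636160793689 -0.00255885389170004
saddle 4 0.46856777617203416 -0.028922155158434285
```

View pics/fit.png

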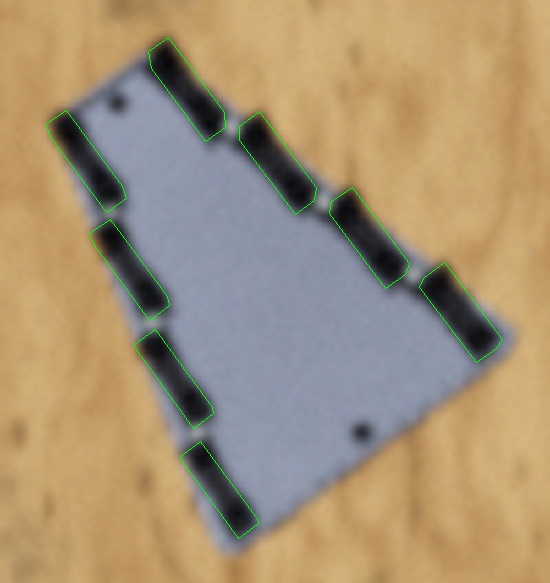

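Fit is good: rack axis −145.0°, so spanners must lie at 125° (mod 180). Next I move above spanner a and check alignment with the wrist camera.

>>> {"name": "send_rows", "arguments": {
  "steps": [
    [0.5, [2, -2.2, 0], [0, 0, 1]],
    [0.5, [5.46, -5.98, -0.6], [0, 0, 2.91]],
    [0.5, [5.46, -5.98, -0.6], [0, 0, 2.91]],
    [0.5, [5.46, -5.98, -0.6], [0, 0, 2.91]],
    [0.5, [5.46, -5.98, -0.6], [0, 0, 2.91]],
    [0.5, [5.46, -5.98, -0.6], [0, 0, 2.91]],
    [0.5, [5.46, -5.98, -0.6], [0, 0, 2.91]],
    [0.5, [5.46, -5.98, -0.6], [0, 0, 2.91]],
    [0.5, [5.46, -5.98, -0.6], [0, 0, 2.91]],
    [0.5, [5.46, -5.98, -0.6], [0, 0, 2.91]],
    [0.5, [5.46, -5.98, -0.6], [0, 0, 2.91]],
    [0.5, [5.46, -5.98, -0.6], [0, 0, 2.91]],
    [0.5, [5.46, -5.98, -0.6], [0, 0, 2.91]]
  ]
}}

```text
clock: 1.4
eef_pos: [0.4411, 0.3039, 0.2015]
ee_rot: [-0.067, 0.998, 0.0, 0.0]
force: [-0.5, -0.7, -0.6]
grip_width: 0.0428
```

```bash
cat >> h.py <<'E'
from scipy.spatial.transform import Rotation as Rt
def wrist(name):
    from bench import arm
    s=arm.get_state();c=dict(arm.capture("wrist"))
    T=np.eye(4);T[:3,:3]=Rt.from_quat(s["ee_rot"]).as_matrix();T[:3,3]=s["eef_pos"]
    W=np.linalg.inv(T@c["hand_eye"]);c["R"]=W[:3,:3];c["t"]=W[:3,3]
    pickle.dump(c,open(name+".pkl","wb"));cv2.imwrite(f"pics/{name}.png",c["color"][:,:,::-1])
    R=T[:3,:3];print(s["clock"],s["eef_pos"].round(4),'tool y deg',np.degrees(np.arctan2(R[1,1],R[0,1])).round(2),'tilt z',R[:,2].round(4),s["grip_width"],s["force"].round(1))
    return c
E
python3 -c "
from h import *
wrist('w1')"
```

```text
1.4 [0.4411 0.3039 0.2015] tool y deg 97.73 tilt z [ 1.e-04  3.e-04 -1.e+00] 0.042840323010263304 [-0.5 -0.7 -0.6]
```

View pics/w1.png

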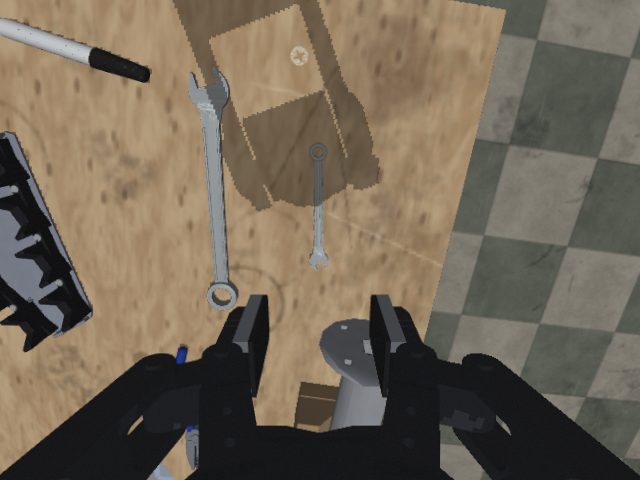

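Wrist view: a runs from the ring end (318,143) to the jaw (319,270) and d from the jaw at (210,72) to the ring at (222,295). The pipe flange shows near (345,345). I'll triangulate the flange and compare a and d with the top view.

Run:
```python
from h import *
c=pickle.load(open("w1.pkl","rb"));t=pickle.load(open("cap.pkl","rb"))["top"]
for n,e,rc,sh,j,dist,z in(('a',(317.5,142.5),(318,152),(319,245),(319,270),58,.0025),('d',(222.5,311),(222,295),(212,125),(208,70),107.5,.0035)):
    w=[world(c,p,z) for p in(e,rc,sh,j)];u=w[2]-w[1];u/=np.linalg.norm(u)
    P=w[1]+u*((w[0]-w[1])@u+dist/1e3);print(n,P.round(4),np.degrees(np.arctan2(-u[1],-u[0])).round(1),((w[3]-w[0])@u*1e3).round(1))
# flange near-bottom point in top image, at various heights
s=pickle.load(open("cap.pkl","rb"))["scene"]
for z in(0.0,.05,.1,.13): print(z,world(t,(134,228),z).round(3),world(c,(345,322),z).round(3),world(s,(203,178),z).round(3))
```

```text
a [0.4405 0.3033 0.0025] -171.7 122.3
d [0.4553 0.2092 0.0035] 6.3 227.5
0.0 [0.559 0.396 0.   ] [0.56  0.347 0.   ] [0.612 0.429 0.   ]
0.05 [0.55  0.377 0.05 ] [0.531 0.339 0.05 ] [0.564 0.382 0.05 ]
0.1 [0.541 0.357 0.1  ] [0.502 0.331 0.1  ] [0.517 0.335 0.1  ]
0.13 [0.535 0.345 0.13 ] [0.485 0.327 0.13 ] [0.488 0.307 0.13 ]
```

Both views agree within 2 mm and the flange is clear of the gripper. Picking a.

>>> {"name": "send_rows", "arguments": {
  "steps": [
    [0.5, [0, 0, -1], [0, 0, 0]],
    [0.5, [0, 0, -2], [0, 0, 0]],
    [0.5, [0, 0, -3], [0, 0, 0]],
    [0.5, [0, 0, -3.6], [0, 0, 0]],
    [0.5, [0, 0, -3.8], [0, 0, 0]],
    [0.5, [0, 0, -3.94], [0, 0, 0]],
    [0.5, [0, 0, -3.94], [0, 0, 0]],
    [0.5, [0, 0, -3.94], [0, 0, 0]]
  ]
}}

```text
clock: 2.25
eef_pos: [0.4436, 0.3037, 0.0065]
ee_rot: [-0.066, 0.998, 0.001, 0.002]
force: [0.3, 1.4, -0.2]
grip_width: 0.0429
```

>>> {"name": "send_rows", "arguments": {
  "steps": [
    [0.5, [0, 0, 0], [0, 0, 0]],
    [0.5, [0, 0, 0], [0, 0, 0]]
  ]
}}

```text
clock: 2.45
eef_pos: [0.443, 0.3032, 0.0058]
ee_rot: [-0.066, 0.998, 0.001, 0.001]
force: [0.3, -0.8, -0.1]
grip_width: 0.0427
```

>>> {"name": "send_rows", "arguments": {
  "steps": [
    [0.5, [-0.04, 0, -0.08], [0, 0, 0]],
    [0.5, [-0.04, 0, -0.08], [0, 0, 0]],
    [0, [-0.04, 0, -0.08], [0, 0, 0]],
    [0, [-0.04, 0, -0.08], [0, 0, 0]],
    [0, [-0.04, 0, -0.08], [0, 0, 0]],
    [0, [-0.04, 0, -0.08], [0, 0, 0]],
    [0, [-0.04, 0, -0.08], [0, 0, 0]],
    [0, [-0.04, 0, -0.08], [0, 0, 0]]
  ]
}}

```text
clock: 3.25
eef_pos: [0.4402, 0.3028, 0.0006]
ee_rot: [-0.066, 0.998, 0.0, 0.0]
force: [-0.2, -0.5, 2.0]
grip_width: 0.0055
```

>>> {"name": "send_rows", "arguments": {
  "steps": [
    [0, [0, 0, 0], [0, 0, 0]],
    [0, [0, 0, 0.3], [0, 0, 0]],
    [0, [0, 0, 0.8], [0, 0, 0]],
    [0, [0, 0, 1.6], [0, 0, 0]],
    [0, [0, 0, 2.4], [0, 0, 0]],
    [0, [0, 0, 2.4], [0, 0, 0]]
  ]
}}

```text
clock: 3.85
eef_pos: [0.444, 0.3048, 0.1283]
ee_rot: [-0.066, 0.998, 0.003, 0.006]
force: [0.0, -0.9, 0.6]
grip_width: 0.0055
```

```bash
python3 -c "
from h import *
wrist('w2')"
```

```text
3.85 [0.444  0.3048 0.1283] tool y deg 97.6 tilt z [ 0.0118  0.0059 -0.9999] 0.005538017679181307 [ 0.  -0.9  0.6]
```

View pics/w2.png

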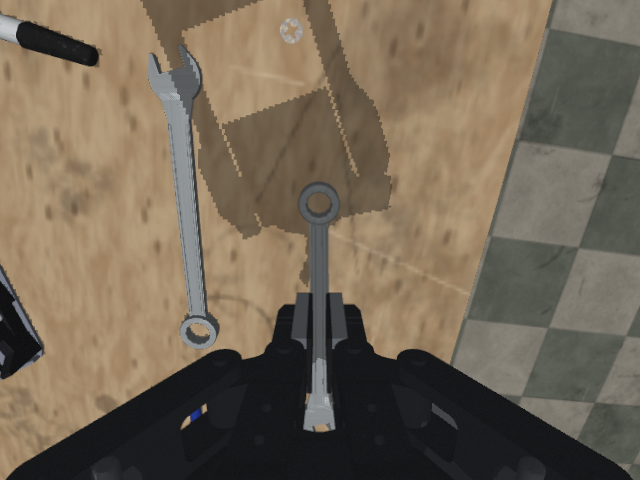

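a is held between the pads with the ring towards the camera at (320,203). Carrying it over saddle 1.

>>> {"name": "send_rows", "arguments": {
  "steps": [
    [0, [0.5, -0.9, 0], [0, 0, -1]],
    [0, [1, -1.8, 0], [0, 0, -2]],
    [0, [1.5, -2.6, 0], [0, 0, -3]],
    [0, [1.9, -3.4, 0], [0, 0, -4]],
    [0, [2.3, -4.1, 0], [0, 0, -5]],
    [0, [2.6, -4.6, 0], [0, 0, -6]],
    [0, [2.83, -5.04, 0], [0, 0, -7]],
    [0, [2.83, -5.04, 0], [0, 0, -7.83]],
    [0, [2.83, -5.04, -0.3], [0, 0, -7.83]],
    [0, [2.83, -5.04, -0.6], [0, 0, -7.83]],
    [0, [2.83, -5.04, -0.9], [0, 0, -7.83]],
    [0, [2.83, -5.04, -0.9], [0, 0, -7.83]],
    [0, [2.83, -5.04, -0.9], [0, 0, -7.83]],
    [0, [2.83, -5.04, -0.9], [0, 0, -7.83]],
    [0, [2.83, -5.04, -0.9], [0, 0, -7.83]],
    [0, [2.83, -5.04, -0.9], [0, 0, -7.83]]
  ]
}}

```text
clock: 5.5
eef_pos: [0.5821, 0.0508, 0.0762]
ee_rot: [0.462, 0.887, 0.0, 0.001]
force: [-1.1, -0.1, -0.6]
grip_width: 0.0055
```

```bash
python3 -c "
from h import *
wrist('w3')"
```

```text
5.5 [0.5821 0.0508 0.0762] tool y deg 34.97 tilt z [ 1.5e-03 -1.0e-04 -1.0e+00] 0.005503618044724883 [-1.1 -0.1 -0.6]
```

View pics/w3.png

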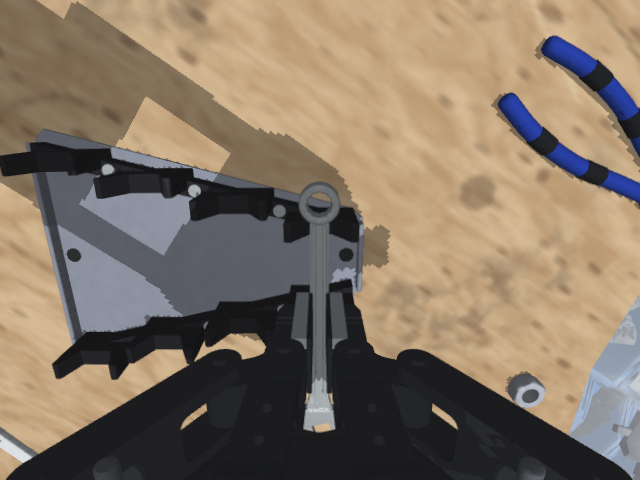

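The spanner hangs over the first saddle pair; the far saddle is at about (285–360, 205–240). I'll check it against the projected model.

Run:
```python
from h import *
c=pickle.load(open("w3.pkl","rb"))
p=np.array([0.58166,0.05017,-2.53129])
M=c["color"][:,:,::-1].copy()
for P in saddles(p):
    q=proj(c,P); cv2.polylines(M,[cv2.convexHull(q.round().astype(np.int32))],True,(0,255,0),1)
a=p[2];x=np.array([np.sin(a),-np.cos(a),0])
for k in range(4):
    o=np.array([p[0]+.046*k*np.cos(a),p[1]+.046*k*np.sin(a),.026])
    q=proj(c,[o-.1*x,o+.1*x]).round().astype(int);cv2.line(M,tuple(map(int,q[0])),tuple(map(int,q[1])),(0,0,255),1)
cv2.imwrite("pics/o3.png",cv2.resize(M[110:390,0:400],None,fx=2,fy=2))
```

```text
(no output)
```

View pics/o3.png

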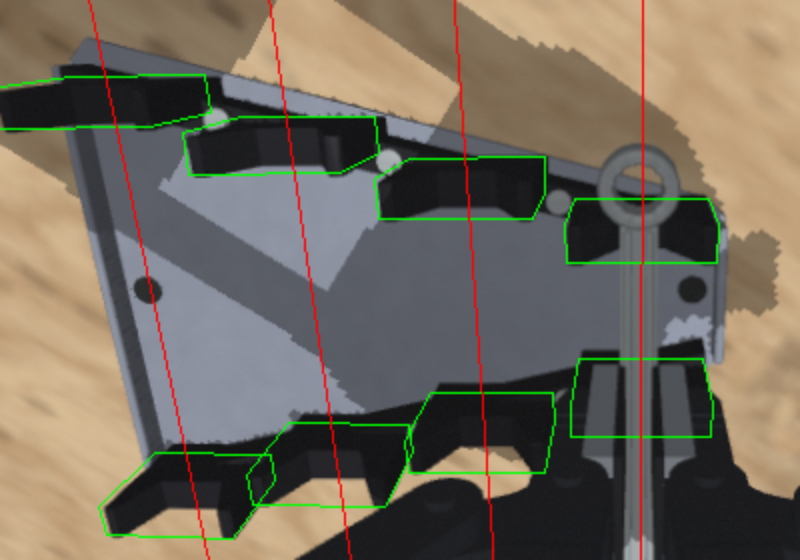

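Model matches to within a millimetre or so. Lowering, releasing and lifting.

>>> {"name": "send_rows", "arguments": {
  "steps": [
    [0, [0, 0, -0.4], [0, 0, 0]],
    [0, [0, 0, -0.7], [0, 0, 0]],
    [0, [0, 0, -0.9], [0, 0, 0]],
    [0, [0, 0, -0.97], [0, 0, 0]],
    [0, [0, 0, -0.98], [0, 0, 0]],
    [0, [0, 0, -0.98], [0, 0, 0]],
    [0, [0, 0, -0.98], [0, 0, 0]],
    [0, [0, 0, -0.98], [0, 0, 0]]
  ]
}}

```text
clock: 6.35
eef_pos: [0.5816, 0.0508, 0.0266]
ee_rot: [0.462, 0.887, 0.0, 0.0]
force: [-1.7, 0.0, 3.1]
grip_width: 0.0051
```

>>> {"name": "send_rows", "arguments": {
  "steps": [
    [0.3, [0, 0, 0], [0, 0, 0]],
    [0.3, [0, 0, 0], [0, 0, 0]],
    [0.3, [0, 0, 0], [0, 0, 0]],
    [0.3, [0, 0, 0], [0, 0, 0]],
    [0.3, [0, 0, 0.4], [0, 0, 0]],
    [0.3, [0, 0, 0.9], [0, 0, 0]],
    [0.3, [0, 0, 1.6], [0, 0, 0]],
    [0.3, [0, 0, 2.2], [0, 0, 0]],
    [0.3, [0, 0, 2.2], [0, 0, 0]],
    [0.3, [0, 0, 2.2], [0, 0, 0]],
    [0.3, [0, 0, 2.2], [0, 0, 0]]
  ]
}}

```text
clock: 7.45
eef_pos: [0.5805, 0.0507, 0.1347]
ee_rot: [0.462, 0.887, -0.001, -0.001]
force: [0.8, 0.0, -0.3]
grip_width: 0.0257
```

```bash
python3 -c "
from h import *
wrist('w4')"
```

```text
7.45 [0.5805 0.0507 0.1347] tool y deg 34.95 tilt z [-2.6e-03  1.0e-04 -1.0e+00] 0.025739458014342683 [ 0.8  0.  -0.3]
```

View pics/w4.png

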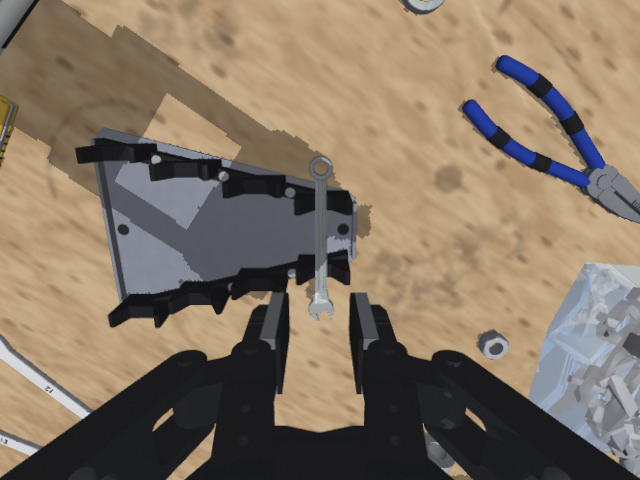

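a is seated in place 1: ring at (321,168), jaw at (320,308), shank in both notches. Next is b.

>>> {"name": "send_rows", "arguments": {
  "steps": [
    [0.5, [-0.3, -0.9, 0], [0, 0, 0.9]],
    [0.5, [-0.7, -1.8, 0], [0, 0, 1.8]],
    [0.5, [-1.05, -2.7, 0], [0, 0, 2.7]],
    [0.5, [-1.4, -3.6, 0], [0, 0, 3.6]],
    [0.5, [-1.75, -4.5, -0.2], [0, 0, 4.5]],
    [0.5, [-2.06, -5.4, -0.6], [0, 0, 5.26]],
    [0.5, [-2.06, -5.4, -1.2], [0, 0, 5.26]],
    [0.5, [-2.06, -5.4, -1.8], [0, 0, 5.26]],
    [0.5, [-2.06, -5.4, -2.2], [0, 0, 5.26]],
    [0.5, [-2.06, -5.4, -2.4], [0, 0, 5.26]],
    [0.5, [-2.06, -5.4, -2.4], [0, 0, 5.26]],
    [0.5, [-2.06, -5.4, -2.4], [0, 0, 5.26]],
    [0.5, [-2.06, -5.4, -2.4], [0, 0, 5.26]],
    [0.5, [-2.06, -5.4, -2.4], [0, 0, 5.26]],
    [0.5, [-2.06, -5.4, -2.4], [0, 0, 5.26]],
    [0.5, [-2.06, -5.4, -2.4], [0, 0, 5.26]]
  ]
}}

```text
clock: 9.1
eef_pos: [0.4788, -0.2195, 0.0169]
ee_rot: [0.113, 0.994, -0.0, 0.0]
force: [0.2, 0.5, -0.4]
grip_width: 0.0429
```

```bash
python3 -c "
from h import *
wrist('w5')"
```

```text
9.1 [ 0.4788 -0.2195  0.0169] tool y deg 77.04 tilt z [ 9.e-04 -6.e-04 -1.e+00] 0.04286521349191175 [ 0.2  0.5 -0.4]
```

View pics/w5.png

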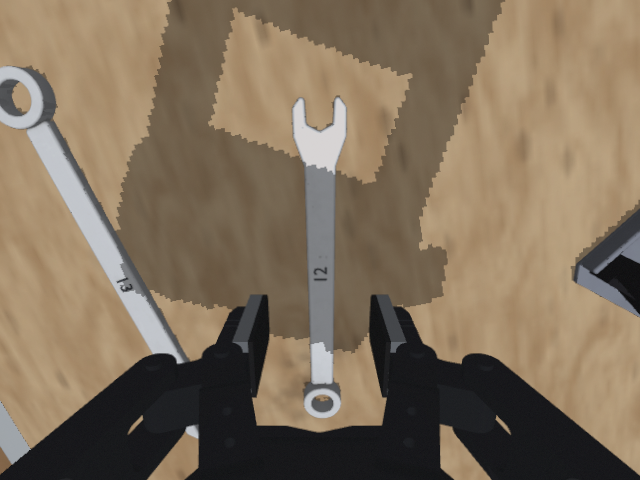

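b is centred between the pads, jaw tips at (305–340, 97), ring end at (322,419). I'll pick it and compute the lengthwise offset.

>>> {"name": "send_rows", "arguments": {
  "steps": [
    [0.5, [0, 0, -0.2], [0, 0, 0]],
    [0.5, [0, 0, -0.31], [0, 0, 0]],
    [0.5, [0, 0, -0.31], [0, 0, 0]],
    [0.5, [0, 0, -0.31], [0, 0, 0]],
    [0.5, [0, 0, -0.31], [0, 0, 0]],
    [0, [0, 0, -0.31], [0, 0, 0]],
    [0, [0, 0, -0.31], [0, 0, 0]],
    [0, [0, 0, -0.31], [0, 0, 0]],
    [0, [0, 0, -0.31], [0, 0, 0]],
    [0, [0, 0, -0.31], [0, 0, 0]],
    [0, [0, 0, -0.31], [0, 0, 0]],
    [0, [0, 0, -0.31], [0, 0, 0]]
  ]
}}

```text
clock: 10.35
eef_pos: [0.4788, -0.2196, 0.0013]
ee_rot: [0.113, 0.994, -0.0, 0.0]
force: [-0.7, -0.2, 4.8]
grip_width: 0.0086
```

Run:
```python
from h import *
c=pickle.load(open("w5.pkl","rb"))
r=world(c,(322,419),.003);j=world(c,(319,97),.003)
L=np.linalg.norm(r-j);print(L, (r+(j-r)*.068/.153).round(4),r.round(4),j.round(4),'deg',np.degrees(np.arctan2(*(r-j)[1::-1])))
from bench import arm
print(arm.get_state()["eef_pos"],arm.get_state()["grip_width"])
```

```text
0.1586160679405752 [ 0.479  -0.2196  0.003 ] [ 0.5479 -0.2347  0.003 ] [ 0.393  -0.2007  0.003 ] deg -12.362803609326784
[ 0.47882034 -0.21957501  0.00130052] 0.008565069398736934
```

b gripped within 1 mm of its point. Carrying it to saddle 2.

>>> {"name": "send_rows", "arguments": {
  "steps": [
    [0, [0, 0, 0.4], [0, 0, 0]],
    [0, [0, 0, 1.2], [0, 0, 0]],
    [0, [0, 0, 2], [0, 0, 0]],
    [0, [0.2, 0.7, 2.4], [0, 0, -0.8]],
    [0, [0.4, 1.5, 2.4], [0, 0, -1.7]],
    [0, [0.6, 2.3, 2.4], [0, 0, -2.6]],
    [0, [0.8, 3.1, 2.4], [0, 0, -3.5]],
    [0, [1.05, 3.9, 2.4], [0, 0, -4.4]],
    [0, [1.2, 4.5, 2.4], [0, 0, -5.26]],
    [0, [1.3, 4.87, 2.3], [0, 0, -5.26]],
    [0, [1.3, 4.87, 1.9], [0, 0, -5.26]],
    [0, [1.3, 4.87, 1.5], [0, 0, -5.26]],
    [0, [1.3, 4.87, 1.2], [0, 0, -5.26]],
    [0, [1.3, 4.87, 1.2], [0, 0, -5.26]],
    [0, [1.3, 4.87, 1.2], [0, 0, -5.26]],
    [0, [1.3, 4.87, 1.2], [0, 0, -5.26]],
    [0, [1.3, 4.87, 1.2], [0, 0, -5.26]],
    [0, [1.3, 4.87, 1.2], [0, 0, -5.26]]
  ]
}}

```text
clock: 12.15
eef_pos: [0.5442, 0.024, 0.0618]
ee_rot: [0.462, 0.887, 0.0, 0.001]
force: [0.0, 0.5, 0.1]
grip_width: 0.0089
```

>>> {"name": "send_rows", "arguments": {
  "steps": [
    [0, [0, 0, -0.3], [0, 0, 0]],
    [0, [0, 0, -0.55], [0, 0, 0]],
    [0, [0, 0, -0.68], [0, 0, 0]],
    [0, [0, 0, -0.7], [0, 0, 0]],
    [0, [0, 0, -0.7], [0, 0, 0]],
    [0, [0, 0, -0.7], [0, 0, 0]],
    [0, [0, 0, -0.7], [0, 0, 0]]
  ]
}}

```text
clock: 12.85
eef_pos: [0.5427, 0.0245, 0.0271]
ee_rot: [0.462, 0.887, -0.001, -0.002]
force: [-9.8, 1.9, 17.3]
grip_width: 0.0088
```

>>> {"name": "send_rows", "arguments": {
  "steps": [
    [0.32, [0, 0, 0], [0, 0, 0]],
    [0.32, [0, 0, 0], [0, 0, 0]],
    [0.32, [0, 0, 0], [0, 0, 0]],
    [0.32, [0, 0, 0], [0, 0, 0]],
    [0.32, [0, 0, 0.4], [0, 0, 0]],
    [0.32, [0, 0, 0.9], [0, 0, 0]],
    [0.32, [0, 0, 1.6], [0, 0, 0]],
    [0.32, [0, 0, 2.2], [0, 0, 0]],
    [0.32, [0, 0, 2.2], [0, 0, 0]]
  ]
}}

```text
clock: 13.75
eef_pos: [0.5468, 0.0239, 0.1412]
ee_rot: [0.462, 0.887, 0.002, 0.004]
force: [0.6, -0.2, -0.4]
grip_width: 0.0274
```

Next is c.

>>> {"name": "send_rows", "arguments": {
  "steps": [
    [0.32, [-0.3, -0.9, 0], [0, 0, 0.9]],
    [0.4, [-0.6, -1.8, 0], [0, 0, 1.9]],
    [0.5, [-0.9, -2.7, 0], [0, 0, 2.9]],
    [0.5, [-1.2, -3.6, 0], [0, 0, 3.9]],
    [0.5, [-1.45, -4.5, 0], [0, 0, 4.9]],
    [0.5, [-1.7, -5.3, -0.3], [0, 0, 5.9]],
    [0.5, [-1.95, -6.1, -0.8], [0, 0, 6.9]],
    [0.5, [-2.11, -6.61, -1.3], [0, 0, 7.84]],
    [0.5, [-2.11, -6.61, -1.8], [0, 0, 7.84]],
    [0.5, [-2.11, -6.61, -2.2], [0, 0, 7.84]],
    [0.5, [-2.11, -6.61, -2.38], [0, 0, 7.84]],
    [0.5, [-2.11, -6.61, -2.38], [0, 0, 7.84]],
    [0.5, [-2.11, -6.61, -2.38], [0, 0, 7.84]],
    [0.5, [-2.11, -6.61, -2.38], [0, 0, 7.84]],
    [0.5, [-2.11, -6.61, -2.38], [0, 0, 7.84]],
    [0.5, [-2.11, -6.61, -2.38], [0, 0, 7.84]]
  ]
}}

```text
clock: 15.35
eef_pos: [0.4386, -0.3066, 0.0178]
ee_rot: [-0.067, 0.998, -0.001, 0.001]
force: [-0.0, -0.6, -0.4]
grip_width: 0.0429
```

```bash
python3 -c "
from h import *
wrist('w6')"
```

```text
15.35 [ 0.4386 -0.3066  0.0178] tool y deg 97.69 tilt z [ 0.0013 -0.0012 -1.    ] 0.042870090497280716 [-0.  -0.6 -0.4]
```

View pics/w6.png

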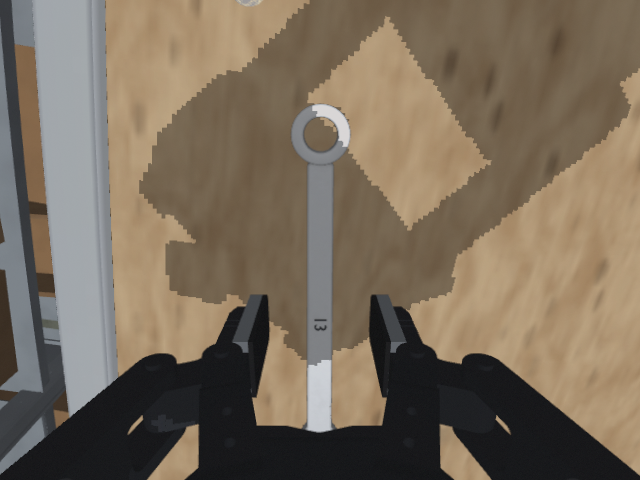

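c is centred between the pads and its ring end is at (321,103). I'll pick it and check the lengthwise position.

>>> {"name": "send_rows", "arguments": {
  "steps": [
    [0.5, [0, 0, -0.2], [0, 0, 0]],
    [0.5, [0, 0, -0.33], [0, 0, 0]],
    [0.5, [0, 0, -0.33], [0, 0, 0]],
    [0.5, [0, 0, -0.33], [0, 0, 0]],
    [0.5, [0, 0, -0.33], [0, 0, 0]],
    [0, [0, 0, -0.33], [0, 0, 0]],
    [0, [0, 0, -0.33], [0, 0, 0]],
    [0, [0, 0, -0.33], [0, 0, 0]],
    [0, [0, 0, -0.33], [0, 0, 0]],
    [0, [0, 0, -0.33], [0, 0, 0]],
    [0, [0, 0, -0.33], [0, 0, 0]],
    [0, [0, 0, -0.33], [0, 0, 0]]
  ]
}}

```text
clock: 16.6
eef_pos: [0.4382, -0.3065, 0.0007]
ee_rot: [-0.067, 0.998, -0.0, 0.0]
force: [-0.3, 0.4, 4.9]
grip_width: 0.0091
```

Run:
```python
from h import *
c=pickle.load(open("w6.pkl","rb"))
r=world(c,(321,103),.004);a=np.radians(7.7)
print(r.round(4),(r+.086*np.array([np.cos(a),np.sin(a),0])).round(4))
from bench import arm
print(arm.get_state()["eef_pos"],arm.get_state()["grip_width"])
```

```text
[ 0.3534 -0.3179  0.004 ] [ 0.4386 -0.3064  0.004 ]
[ 0.43824993 -0.30654849  0.00073495] 0.009138130057341657
```

>>> {"name": "send_rows", "arguments": {
  "steps": [
    [0, [0, 0, 0.4], [0, 0, 0]],
    [0, [0, 0, 1.2], [0, 0, 0]],
    [0, [0, 0, 2], [0, 0, 0]],
    [0, [0.15, 0.7, 2.4], [0, 0, -0.9]],
    [0, [0.3, 1.5, 2.4], [0, 0, -1.8]],
    [0, [0.5, 2.3, 2.4], [0, 0, -2.8]],
    [0, [0.7, 3.2, 2.4], [0, 0, -3.8]],
    [0, [0.9, 4, 2.4], [0, 0, -4.8]],
    [0, [1.1, 4.8, 2.4], [0, 0, -5.8]],
    [0, [1.25, 5.5, 2.4], [0, 0, -6.8]],
    [0, [1.36, 6.08, 2.4], [0, 0, -7.84]],
    [0, [1.36, 6.08, 2.1], [0, 0, -7.84]],
    [0, [1.36, 6.08, 1.7], [0, 0, -7.84]],
    [0, [1.36, 6.08, 1.3], [0, 0, -7.84]],
    [0, [1.36, 6.08, 1.3], [0, 0, -7.84]],
    [0, [1.36, 6.08, 1.3], [0, 0, -7.84]],
    [0, [1.36, 6.08, 1.3], [0, 0, -7.84]],
    [0, [1.36, 6.08, 1.3], [0, 0, -7.84]],
    [0, [1.36, 6.08, 1.3], [0, 0, -7.84]]
  ]
}}

```text
clock: 18.5
eef_pos: [0.5067, -0.0026, 0.0663]
ee_rot: [0.462, 0.887, 0.0, 0.001]
force: [0.4, -0.1, -1.1]
grip_width: 0.0097
```

Lowering to TCP z 0.0275, then release and lift.

>>> {"name": "send_rows", "arguments": {
  "steps": [
    [0, [0, 0, -0.3], [0, 0, 0]],
    [0, [0, 0, -0.6], [0, 0, 0]],
    [0, [0, 0, -0.75], [0, 0, 0]],
    [0, [0, 0, -0.78], [0, 0, 0]],
    [0, [0, 0, -0.78], [0, 0, 0]],
    [0, [0, 0, -0.78], [0, 0, 0]],
    [0, [0, 0, -0.78], [0, 0, 0]]
  ]
}}

```text
clock: 19.2
eef_pos: [0.5053, -0.0018, 0.0266]
ee_rot: [0.462, 0.887, -0.0, -0.002]
force: [-4.0, 2.2, 11.1]
grip_width: 0.0099
```

>>> {"name": "send_rows", "arguments": {
  "steps": [
    [0.32, [0, 0, 0], [0, 0, 0]],
    [0.32, [0, 0, 0], [0, 0, 0]],
    [0.32, [0, 0, 0], [0, 0, 0]],
    [0.32, [0, 0, 0], [0, 0, 0]],
    [0.32, [0, 0, 0.4], [0, 0, 0]],
    [0.32, [0, 0, 0.9], [0, 0, 0]],
    [0.32, [0, 0, 1.6], [0, 0, 0]],
    [0.32, [0, 0, 2.2], [0, 0, 0]],
    [0.32, [0, 0, 2.2], [0, 0, 0]]
  ]
}}

```text
clock: 20.1
eef_pos: [0.5093, -0.0028, 0.1417]
ee_rot: [0.462, 0.887, 0.002, 0.005]
force: [1.2, 0.3, 1.1]
grip_width: 0.0272
```

```bash
python3 -c "
from h import *
wrist('w7')"
```

```text
20.1 [ 0.5093 -0.0028  0.1417] tool y deg 34.96 tilt z [ 0.0096 -0.0015 -1.    ] 0.027200309055705592 [1.2 0.3 1.1]
```

View pics/w7.png

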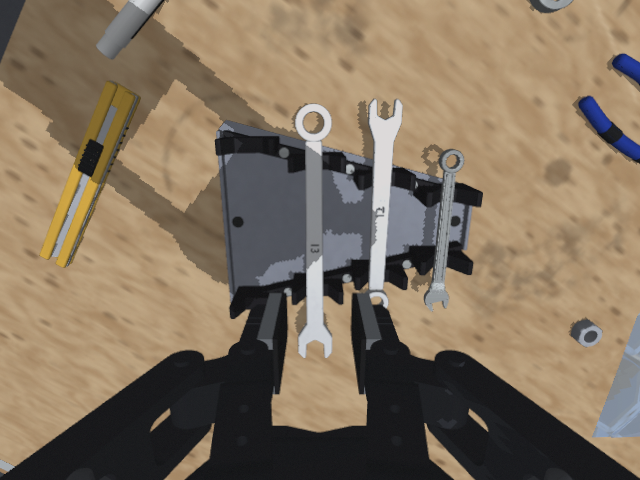

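a, b and c are in places 1 to 3 with shanks down in the notches: c ring at (313,122), b jaw at (385,110), a ring at (452,160). Now d.

>>> {"name": "send_rows", "arguments": {
  "steps": [
    [0.32, [0, 0.3, 0], [0, 0, 0.9]],
    [0.4, [-0.15, 0.8, 0], [0, 0, 1.9]],
    [0.5, [-0.3, 1.4, 0], [0, 0, 2.9]],
    [0.5, [-0.45, 2, 0], [0, 0, 3.9]],
    [0.5, [-0.6, 2.6, 0], [0, 0, 4.9]],
    [0.5, [-0.75, 3.2, 0], [0, 0, 5.9]],
    [0.5, [-0.9, 3.8, -0.4], [0, 0, 6.9]],
    [0.5, [-1.04, 4.24, -0.9], [0, 0, 7.69]],
    [0.5, [-1.04, 4.24, -1.4], [0, 0, 7.69]],
    [0.5, [-1.04, 4.24, -1.9], [0, 0, 7.69]],
    [0.5, [-1.04, 4.24, -2.2], [0, 0, 7.69]],
    [0.5, [-1.04, 4.24, -2.36], [0, 0, 7.69]],
    [0.5, [-1.04, 4.24, -2.36], [0, 0, 7.69]],
    [0.5, [-1.04, 4.24, -2.36], [0, 0, 7.69]],
    [0.5, [-1.04, 4.24, -2.36], [0, 0, 7.69]],
    [0.5, [-1.04, 4.24, -2.36], [0, 0, 7.69]],
    [0.5, [-1.04, 4.24, -2.36], [0, 0, 7.69]]
  ]
}}

```text
clock: 21.85
eef_pos: [0.4546, 0.2098, 0.0191]
ee_rot: [-0.056, 0.998, 0.0, 0.001]
force: [0.2, 0.2, -1.5]
grip_width: 0.0429
```

```bash
python3 -c "
from h import *
wrist('w8')"
```

```text
21.85 [0.4546 0.2098 0.0191] tool y deg 96.47 tilt z [ 1.4e-03  4.0e-04 -1.0e+00] 0.04290333922851031 [ 0.2  0.2 -1.5]
```

View pics/w8.png

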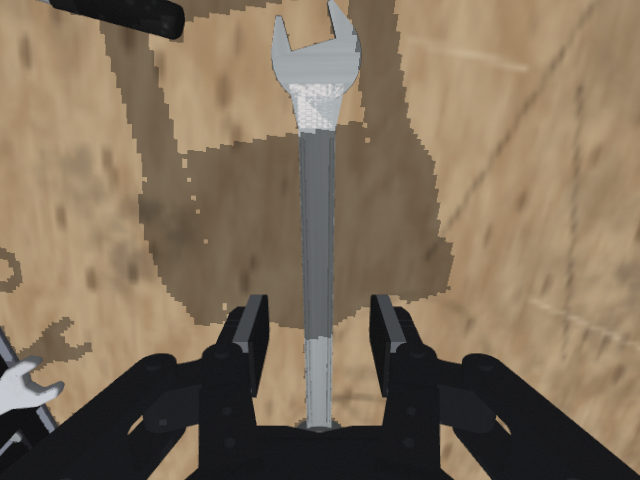

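d is centred between the pads, jaw tip at (332,2), flare at (317,130). I'll pick it and check the lengthwise position.

>>> {"name": "send_rows", "arguments": {
  "steps": [
    [0.5, [0, 0, -0.2], [0, 0, 0]],
    [0.5, [0, 0, -0.34], [0, 0, 0]],
    [0.5, [0, 0, -0.34], [0, 0, 0]],
    [0.5, [0, 0, -0.34], [0, 0, 0]],
    [0.5, [0, 0, -0.34], [0, 0, 0]],
    [0, [0, 0, -0.34], [0, 0, 0]],
    [0, [0, 0, -0.34], [0, 0, 0]],
    [0, [0, 0, -0.34], [0, 0, 0]],
    [0, [0, 0, -0.34], [0, 0, 0]],
    [0, [0, 0, -0.34], [0, 0, 0]],
    [0, [0, 0, -0.34], [0, 0, 0]],
    [0, [0, 0, -0.34], [0, 0, 0]]
  ]
}}

```text
clock: 23.1
eef_pos: [0.4544, 0.2098, 0.0018]
ee_rot: [-0.056, 0.998, 0.0, 0.0]
force: [-1.4, 0.2, 5.3]
grip_width: 0.0116
```

Run:
```python
from h import *
c=pickle.load(open("w8.pkl","rb"));a=np.radians(6.5);u=np.array([np.cos(a),np.sin(a),0])
P=np.array([.4546,.2098,0])
for px,z in(((332,2),.006),((317,130),.0068),((317,100),.0068)): print(px,((world(c,px,z)-P)@u).round(4))
from bench import arm
print(arm.get_state()["eef_pos"],arm.get_state()["grip_width"])
```

```text
(332, 2) -0.1213
(317, 130) -0.0757
(317, 100) -0.087
[0.45436138 0.20984411 0.00179716] 0.01158135692916388
```

>>> {"name": "send_rows", "arguments": {
  "steps": [
    [0, [0, 0, 0.4], [0, 0, 0]],
    [0, [0, 0, 1.2], [0, 0, 0]],
    [0, [0, 0, 2], [0, 0, 0]],
    [0, [0, -0.5, 2.5], [0, 0, -0.9]],
    [0, [0.05, -1.1, 2.5], [0, 0, -1.8]],
    [0, [0.1, -1.7, 2.5], [0, 0, -2.8]],
    [0, [0.15, -2.4, 2.5], [0, 0, -3.8]],
    [0, [0.2, -3.1, 2.5], [0, 0, -4.8]],
    [0, [0.25, -3.8, 2.5], [0, 0, -5.8]],
    [0, [0.28, -4.4, 2.5], [0, 0, -6.8]],
    [0, [0.28, -4.77, 2.5], [0, 0, -7.69]],
    [0, [0.28, -4.77, 2.1], [0, 0, -7.69]],
    [0, [0.28, -4.77, 1.7], [0, 0, -7.69]],
    [0, [0.28, -4.77, 1.3], [0, 0, -7.69]],
    [0, [0.28, -4.77, 1.3], [0, 0, -7.69]],
    [0, [0.28, -4.77, 1.3], [0, 0, -7.69]],
    [0, [0.28, -4.77, 1.3], [0, 0, -7.69]],
    [0, [0.28, -4.77, 1.3], [0, 0, -7.69]],
    [0, [0.28, -4.77, 1.3], [0, 0, -7.69]]
  ]
}}

```text
clock: 25.0
eef_pos: [0.4687, -0.0289, 0.0673]
ee_rot: [0.462, 0.887, 0.0, 0.001]
force: [0.3, 0.1, -2.0]
grip_width: 0.0119
```

>>> {"name": "send_rows", "arguments": {
  "steps": [
    [0, [0, 0, -0.3], [0, 0, 0]],
    [0, [0, 0, -0.6], [0, 0, 0]],
    [0, [0, 0, -0.75], [0, 0, 0]],
    [0, [0, 0, -0.8], [0, 0, 0]],
    [0, [0, 0, -0.8], [0, 0, 0]],
    [0, [0, 0, -0.8], [0, 0, 0]],
    [0, [0, 0, -0.8], [0, 0, 0]]
  ]
}}

```text
clock: 25.7
eef_pos: [0.468, -0.0287, 0.0278]
ee_rot: [0.462, 0.887, -0.0, -0.001]
force: [-5.2, 1.8, 7.3]
grip_width: 0.0117
```

>>> {"name": "send_rows", "arguments": {
  "steps": [
    [0.36, [0, 0, 0], [0, 0, 0]],
    [0.36, [0, 0, 0], [0, 0, 0]],
    [0.36, [0, 0, 0], [0, 0, 0]],
    [0.36, [0, 0, 0], [0, 0, 0]],
    [0.36, [0, 0, 0.4], [0, 0, 0]],
    [0.36, [0, 0, 0.9], [0, 0, 0]],
    [0.36, [0, 0, 1.6], [0, 0, 0]],
    [0.36, [0, 0, 2.4], [0, 0, 0]],
    [0.36, [-1, 0, 3], [0, 0, 0]],
    [0.36, [-1.8, 0, 3], [0, 0, 0]],
    [0.36, [-1.8, 0, 3], [0, 0, 0]],
    [0.36, [-1.8, 0, 3], [0, 0, 0]]
  ]
}}

```text
clock: 26.9
eef_pos: [0.3778, -0.0289, 0.1768]
ee_rot: [0.462, 0.887, 0.0, 0.002]
force: [0.2, -0.2, 0.1]
grip_width: 0.031
```

Run:
```python
from h import *
wrist('w9')
from bench import arm
c=dict(arm.capture("scene"));pickle.dump(c,open("s2.pkl","wb"))
a=cv2.resize(c["color"][190:300,260:390,::-1],None,fx=3,fy=3,interpolation=cv2.INTER_CUBIC)
b=cv2.imread("pics/w9.png");b=cv2.resize(b,(400,300))
t=arm.capture("top");pickle.dump(t,open("t2.pkl","wb"))
e=cv2.resize(t["color"][185:300,255:365,::-1],None,fx=3.5,fy=3.5,interpolation=cv2.INTER_CUBIC)
M=np.zeros((700,800,3),np.uint8)
M[:300,:400]=b;M[:a.shape[0],405:405+a.shape[1]]=a[:, :395];
cv2.imwrite("pics/f1.png",np.hstack([a,cv2.resize(e,(int(e.shape[1]*330/e.shape[0]),330))]))
```

```text
26.9 [ 0.3778 -0.0289  0.1768] tool y deg 34.93 tilt z [ 3.1e-03 -8.0e-04 -1.0e+00] 0.031033000392907222 [ 0.2 -0.2  0.1]
```

View pics/w9.png

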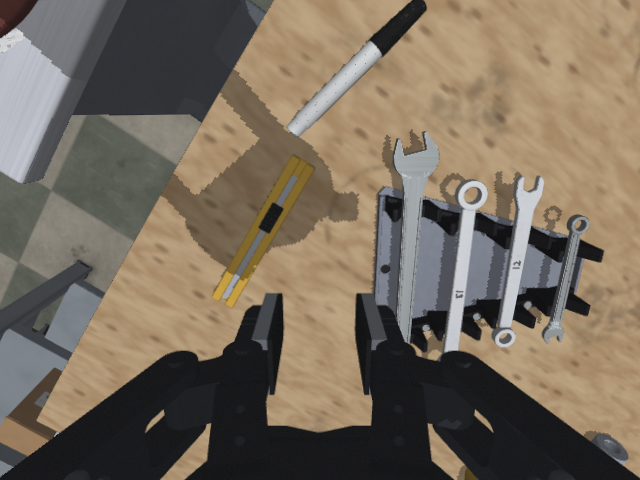

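All four lie in order d, c, b, a from the wide to the narrow end. Final numerical check in the rack frame.

Run:
```python
from h import *
c=pickle.load(open("w9.pkl","rb"));p=np.array([0.58166,0.05017,-2.53129]);a=p[2]
X=np.array([np.sin(a),-np.cos(a)]);Y=np.array([np.cos(a),np.sin(a)])
D={'a ring end':((581,214),0),'a jaw end':((550,343),0),'a ring c':((578,225),0),'b ring end':((504,349),1),'b ring c':((505,337),1),'b jaw':((531,176),1),'c ring end':((473,178),2),'c ring c':((471,195),2),'c shank':((454,330),2),'d jaw':((420,132),3),'d shank1':((415,190),3),'d shank2':((404,330),3)}
for n,(px,k) in D.items():
    w=world(c,px,.031)[:2]-p[:2]-.046*k*Y; print(n,'x %.1f y %.1f mm'%(1e3*w@X,1e3*w@Y))
```

```text
a ring end x 57.7 y 1.2 mm
a jaw end x -63.4 y 3.0 mm
a ring c x 48.4 y 1.8 mm
b ring end x -69.1 y -1.1 mm
b ring c x -56.4 y 0.1 mm
b jaw x 88.1 y 2.3 mm
c ring end x 86.3 y 2.0 mm
c ring c x 72.9 y 1.9 mm
c shank x -48.6 y 1.5 mm
d jaw x 120.5 y 0.1 mm
d shank1 x 76.8 y 0.6 mm
d shank2 x -48.2 y 0.2 mm
```

View pics/f1.png

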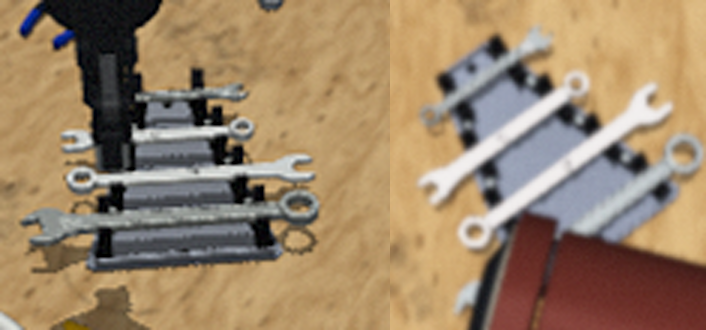

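The scene and top crops show all four spanners level and down in their notches, with heads outside the rails. Lengthwise the visible ends sit where they should: a's ring end at 57.7 mm (58 expected), b's at 69.1 (68), c's at 86.3 (86), and d's shank flare at 76.8 (77). All are within 3 mm across. The gripper is clear, so I'm handing in.

```bash
python3 -c "
from bench import arm
print(arm.sign_off(),arm.get_state()['clock'])"
```

```text
the job is handed in; nothing more can be done
the job is handed in; nothing more can be done
```

All four spanners are in the rack in order, a in place 1 at the narrow end up to d in place 4 at the wide end. I handed the job in at about 27 s on the robot's clock. I found the spanners and rack in the top camera picture, checked with the wrist camera, then picked and placed each one in turn.

In the last wrist picture each spanner was within about 1 mm of its place lengthwise and 3 mm across, well inside the limits. All looked level and seated from the scene camera, and the gripper was clear, more than 100 mm above the rack. The highest wrist force I read was about 20 N, as b was lowered into its notches.

- **Not fully measured:** I judged seating height and levelness by eye from the pictures rather than measuring them. d's ring end was hidden in the last wrist picture, so I checked d by its shank flare and jaw.
- **Disagreement:** d's jaw tip sat 6 mm farther out than its stated length implies, in the rack as on the table. Its shank flare matched within 1 mm, so I relied on that.

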